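Open the charging stand by its tab and set the drying capsule on the pad

TASK

Reach in under the lamp and press the orange tab of the charging stand all the way down with the fingertips, so that the grey cover at its other end tips up and stays fully open. Then pick up the blue and white drying capsule from between the spectacle case and the battery tray and set it down upright and centred on the stand's round black pad, with no edge overhanging, and let go. Do not bump the lamp, and leave the case, tray and saucer where they are.

Things in the scene. Friction and masses are not known exactly. Their poses are not given: they have to be found in the camera images.
- lamp: Fixed wall lamp; origin at z = 0 straight below the head's centre, axes = world axes. Head: flat white disc, 110 mm diameter, underside 216 mm and top 230 mm up; hangs over the tab, its centre about 38 mm beyond (+x) and 18 mm right (-y) of it: reach in tilted from the robot's or left (+y) side. Swivel arm: 12 mm rod, 219 to 250 mm up, elbow at body (200, 100) mm, bracket at (355, 20) mm.
- stand: Fixed white charging stand with a seesaw cover; origin at z = 0 below the middle of the unpressed tab. Its -y axis runs from the tab over the pivot to the pad. Base plate 70 mm (x) by 175 mm (y -24.5 to -199.5 mm), 8 mm thick; none under the tab. Two posts 60 mm high flank the pivot (x +-27 mm, y -45 mm).
- pivot (a point): Pivot axis of the seesaw, at stand (0, -45, 50) mm; the axis is the stand's x axis. Site axes = stand axes.
- tab_top (a point): Middle of the upper face of the orange press tab, a plate 36 x 36 x 6 mm, 55 mm from the pivot on the other side than the pad; moves with it. Cover shut: the tab slopes 0.63 rad (36 deg) up away from the pivot, middle 85 mm above the nightstand; cover fully open: 0.62 rad down, middle 20 mm up. Its axes turn with the seesaw and equal the stand's when shut.
- cover (a joint): Seesaw angle, rad: 0 = cover shut, level over the pad; 1.25 = end stop, fully open. Friction hinge, stays where left; pressing the tab takes about 4 N. Grey cover disc 68 mm diameter, 5 mm thick, centre 115 mm from the pivot, 50 mm above the nightstand when shut; when open it stands up to 195 mm high, its tip 48 mm (horizontally) from the pivot towards the pad.
- pad (a point): Centre of the top of the round black pad (56 mm diameter, top 14 mm above the nightstand, 6 mm above the base plate), 115 mm from the pivot, beneath the shut cover. z up.
- capsule: Round drying capsule: upright cylinder 44 mm diameter, 44 mm tall, blue with white twist cap and a 2 mm high bar on top; 40 to 85 g; origin at the centre of its underside, z up. On the nightstand between case and tray, about 12 to 18 mm of free space to each; the lane between them, along the case's x axis, is free for the fingers.
- case: Loose steel spectacle case, 160 (x) x 58 (y) x 36 (z) mm, rounded; origin at the centre of its underside, z up. The capsule stands off its +y side. Leave in place.
- tray: Loose stacked plastic battery tray, 70 (x) x 50 (y) x 44 (z) mm, open compartments; origin at the centre of its underside, z up. Parallel to the case, beyond the capsule. Leave in place.
- saucer: Loose white porcelain saucer, 124 mm diameter, 18 mm high; origin at the centre of its underside, z up. Near the stand's far (+x) side. Leave in place.
Mind the look-alikes: they are no part of the job. There is more than one size of the stand; the one meant has the size given above.

How it is judged:
By the outcome, as a careful person would: the job done as asked, in the order asked, and still so for the second after the job is handed in, with the robot touching nothing.
It also fails if it takes over 64 s, if anything falls off the work surface, if the arm or the gripper's body presses on something with over 40 N, if the wrist force passes 120 N, or if a joint passes its speed limit or range.

ROBOT

A 6-joint arm with a two-finger parallel gripper is mounted at the origin on the work surface. World frame = base frame: x ahead of the robot, y to its left, z up, the work surface at z = 0. Lengths are in m, angles in degrees, forces in N, time in s.
With the tool pointing down it reaches from about 0.35 to 0.875 m from the base axis. Payload 4.2 kg.
Tool frame: the origin (TCP) lies at the very end of the fingers, on their centre line; the grasp point (between the pads) lies 19 mm behind it (r.grip_point_offset is the distance from the TCP to the grasp point, in m); z points along the fingers, y is the line along which they close (so a half turn about z gives the same grasp; the last joint's range is limited). The gripper opens to 87 mm and grips with 3 to 60 N. Pads are 19 mm wide; open, the fingers measure 117 mm over their backs; the gripper's body (75 mm by 190 mm) begins 51 mm behind the grasp point.
Start: joints at [78.816, 22.042, 0.453, 0, -68.411, -14.817], TCP at [0.274, 0.562, 0.223] pointing down, gripper open.
Joint ranges: [-179.83, 179.83], [-69.29, 118.12], [-61.27, 80.66], [-181.25, 117.63], [-171.15, -9.14], [-177.46, 177.46]. Speed limits (degrees/s): [159.86, 159.86, 180, 180, 180, 180].

INTERFACE

Orientations are given as a 3x3 rotation matrix whose columns are the frame's x, y, z axes.
In Python, from station import r gives the robot as it stands.
- The arm moves only by the tool move_arm, never from a script. Its argument "series" is a list of rows, each a list of 3 entries, a list of its own where there are three numbers: the turn, a rotation vector about the tool's x, y, z as a fraction of full scale, then the shift along the tool's x, y, z as a fraction of full scale, then the opening, from 0 (shut) to 1 (fully open). A call has 1 to 12 rows; each row shifts and turns the commanded pose from where the row before left it, along the tool's axes as they then stand; what a row does not reach is not made up. Full scale, the value 1, is 0.5 m for a shift and 0.1 rad for a turn. A row lasts 1/10 s, in which the tool goes at most 50 mm and 8.59 degrees, less where a joint would pass 70% of its speed; a pose out of reach is approached as far as the arm can. A call with a number of a shift or a turn outside -1 to 1 is refused whole. A call with a gripper value outside its range is refused whole. The fingers move at their own pace and stop on an object; the grip force is fixed at half the most. Time passes only in rows, so rows that do not move let the fingers close. It gives the time, the measured TCP pose, the force, the opening and the grip force at its end, in the units of the state.
- r.sense(): the state, without advancing time (a new reading comes with each control period).
- r.capture(name): name is "scene" or "top" or "wrist"; returns a dict with "img" (480x640x3 uint8, red, green, blue), "fx", "fy", "cx", "cy" (pixels), "origin" and "orientation" of the camera in the world. Camera axes: x right, y up, looking along -z (the intrinsics and any distortion apply to the point x, -y, -z); pixel columns grow to the right and rows downward; lengths in m; the calibration is good to about 2 mm. A picture is of the moment at which its call begins. There is no depth.
- r.finish_job(): hands the job in; it is judged then, once.
Trained networks look in the newest picture that a camera, given by its name, has taken for a name from the list of things; names that differ only in an ending like _2 or _b are one class to them, and where a whole thing is asked for, a point or a joint stands for the part that bears it (a point fixed in the world has none). Each returns a list of dicts, best first, with "score" (0 to 1); they miss things now and then, are a little off and sometimes report something else, mostly with a low value. They report only what shows in the picture. A call takes as long as a camera call. They do not tell look-alikes from the thing itself.
- r.cut_out(target, camera): "pixels" (480x640 bool, what is visible of it) and "centre" ([column, row] in pixels, amid what is visible of it).
- r.pinpoint(target, camera): "centre" ([column, row] in pixels: a listed point, or the origin of a listed thing).
The state is a dict: "time_s": time; "joints": joint angles; "joint_velocities": joint speeds; "effort": joint torques, N m; "tcp_pos": TCP position; "ee_rot": TCP orientation; "wrist_force": force on the tool from outside, world axes, zero at the start; "moment": the same for the moment, N m; "gripper_width": opening from 0.0 (shut) to 1.0 (fully open); "gripper_force": force on a finger pad.
Only numpy, scipy, OpenCV 4.12 (cv2) and the standard library are available. Lean on these libraries where they do the work, as an engineer would, in place of code of your own. Each camera call takes 0.05 s, during which the arm holds its last target. There are 200 camera calls.

## Working session

There is one attempt and no reset: what is moved stays moved. The work goes in short steps, Python scripts to look and compute and a tool call to move; the robot and the scene stay as the last step left them, time stands still between calls to the robot, and variables do not carry over. Pictures are saved under pics/ and viewed, at most 10 in all, crops included, and the job is handed in when it is done.

Besides the shell and the picture viewer there is one more tool, called as name(argument=value, ...) on one line, values as JSON. move_arm: Moves the arm, as the interface text tells. Its arguments: {"type":"object","properties":{"series":{"type":"array"}},"required":["series"]}

```bash
ls; mkdir -p pics; python3 - <<'E'
from station import r
import cv2,numpy as np
for n in ("scene","top"):
    c=r.capture(n); print(n,c["fx"],c["fy"],c["cx"],c["cy"],np.round(c["origin"],4).tolist(),np.round(c["orientation"],4).tolist(),[k for k in c if k not in("img",)])
    cv2.imwrite(f"pics/{n}0.png",c["img"][:,:,::-1])
    for t in ["lamp","stand","pivot","tab_top","pad","capsule","case","tray","saucer"]:
        try: print(t,[(np.round(d["centre"],1).tolist(),round(d["score"],2)) for d in r.pinpoint(t,n)])
        except Exception as e: print(t,e)
print(r.sense()["time_s"], r.sense()["ee_rot"])
E
```

```text
pics
scene 621.0262755410524 621.0262755410524 325.790116268442 243.67720805558133 [1.3924, -0.7083, 0.9092] [[0.6387, -0.4558, 0.6199], [0.7694, 0.3891, -0.5066], [-0.0103, 0.8005, 0.5992]] ['fx', 'fy', 'cx', 'cy', 'origin', 'orientation']
lamp []
stand [([391.0, 287.6], 0.78), ([372.8, 183.9], 0.59), ([401.3, 222.5], 0.57), ([405.3, 193.1], 0.47)]
pivot [([383.1, 286.0], 0.93), ([363.5, 178.6], 0.84), ([389.8, 209.4], 0.62)]
tab_top [([393.7, 269.5], 0.89), ([403.6, 196.5], 0.87), ([370.1, 168.4], 0.82), ([416.8, 260.3], 0.62), ([391.9, 209.5], 0.27)]
pad [([360.2, 239.5], 0.97), ([348.1, 303.2], 0.65), ([343.2, 196.7], 0.64)]
capsule [([216.6, 297.6], 0.88), ([405.9, 198.1], 0.39)]
case [([208.6, 321.1], 0.84)]
tray [([244.8, 283.7], 0.83)]
saucer []
top 576.504403257666 576.504403257666 319.90386491893713 239.68689356872918 [0.4252, -0.0375, 1.3763] [[-0.0181, 0.9971, -0.0736], [-0.9995, -0.0199, -0.0242], [-0.0256, 0.0731, 0.997]] ['fx', 'fy', 'cx', 'cy', 'origin', 'orientation']
lamp []
stand [([202.4, 250.2], 0.95), ([296.9, 174.5], 0.85), ([181.1, 322.3], 0.73)]
pivot [([306.0, 171.4], 0.91), ([190.5, 326.2], 0.67), ([216.8, 251.6], 0.58)]
tab_top [([194.3, 248.4], 0.97), ([173.5, 322.1], 0.73), ([291.5, 169.7], 0.65)]
pad [([269.7, 246.5], 0.96), ([223.0, 324.6], 0.83), ([338.3, 178.4], 0.57)]
capsule [([424.9, 270.2], 0.85)]
case [([443.7, 246.4], 0.91)]
tray [([393.9, 266.2], 0.81)]
saucer [([236.6, 197.4], 0.78)]
1.0 [[ 8.98770542e-01 -4.38419334e-01  2.73399399e-05]
 [-4.38419335e-01 -8.98770542e-01  2.01408864e-05]
 [ 1.57421786e-05 -3.00883937e-05 -9.99999999e-01]]
```

View pics/scene0.png

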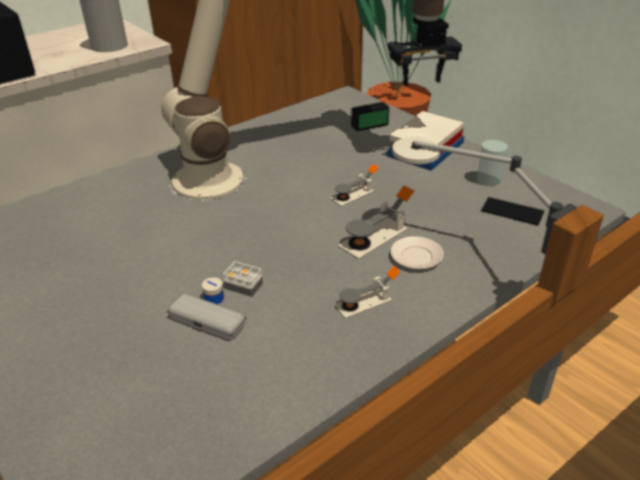

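View pics/top0.png

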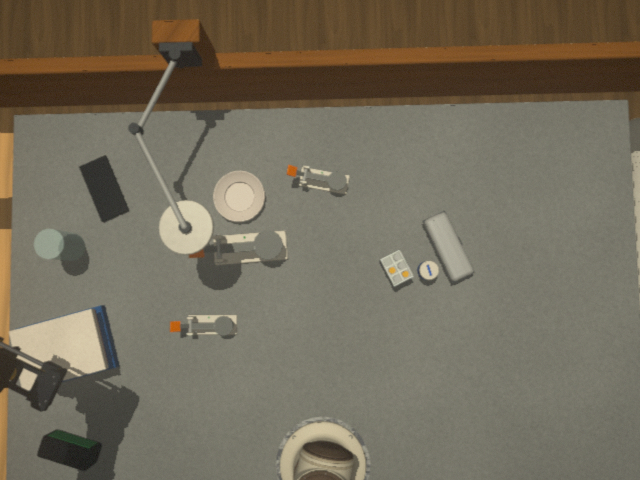

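The full-size stand is the middle one: tab at (195,250) in top and (404,195) in scene, cover at (269,247), lamp head at (186,228). The two smaller stands are look-alikes. The capsule is at (428,271) in top, between the case and the tray.

```bash
cat > h.py <<'E'
from station import r
import cv2,numpy as np
def ray(c,p):
    d=np.array([(p[0]-c["cx"])/c["fx"],-(p[1]-c["cy"])/c["fy"],-1.]); return np.array(c["origin"]),np.array(c["orientation"])@d
def atz(c,p,z):
    o,d=ray(c,p); return o+d*(z-o[2])/d[2]
def proj(c,P):
    q=(np.atleast_2d(P)-c["origin"])@np.array(c["orientation"]); return np.c_[c["cx"]-c["fx"]*q[:,0]/q[:,2],c["cy"]+c["fy"]*q[:,1]/q[:,2]]
def tri(*cp):
    A=np.zeros((3,3));b=np.zeros(3)
    for c,p in cp:
        o,d=ray(c,p); d=d/np.linalg.norm(d);M=np.eye(3)-np.outer(d,d);A+=M;b+=M@o
    return np.linalg.solve(A,b)
E
python3 - <<'E'
from h import *
np.set_printoptions(precision=4,suppress=True)
s=r.capture("scene");t=r.capture("top")
print("tab tri",tri((t,(194.3,248.4)),(s,(403.6,196.5))),atz(t,(194.3,248.4),.085),atz(s,(403.6,196.5),.085))
print("pad scene",atz(s,(360.2,239.5),.014),"cover top",atz(t,(269.7,246.5),.05), "as z14",atz(t,(269.7,246.5),.014))
print("stand top",atz(t,(202.4,250.2),0),"scene",atz(s,(401.3,222.5),0))
print("pivot tri",tri((t,(216.8,251.6)),(s,(389.8,209.4))))
print("capsule",tri((t,(424.9,270.2)),(s,(216.6,297.6))),atz(t,(424.9,270.2),0),atz(s,(216.6,297.6),0))
print("lamp",atz(t,(186,228),.230),atz(s,(416,150),.230))
for n in ("case","tray","capsule","saucer","stand","cover","pad","lamp"):
    for d in r.cut_out(n,"top")[:3]:
        m=d["pixels"].astype(np.uint8); pts=np.argwhere(m)[:,::-1].astype(np.float32)
        z={"case":.03,"tray":.044,"capsule":.044,"saucer":.018,"stand":.008,"cover":.05,"lamp":.23}.get(n,.014)
        print(n,round(d["score"],2),np.array(d["centre"]),m.sum(),"box:",*[atz(t,p,z)[:2] for p in cv2.boxPoints(cv2.minAreaRect(pts))])
im=t["img"][150:300,140:300,::-1]; im2=s["img"][140:290,300:460,::-1]
cv2.imwrite("pics/z1.png",np.hstack([cv2.resize(x,None,fx=2.5,fy=3.5,interpolation=2) for x in (im,im2)]))
E
```

```text
tab tri [0.5041 0.2766 0.0731] [0.5065 0.2777 0.085 ] [0.5149 0.2577 0.085 ]
pad scene [0.5074 0.1228 0.014 ] cover top [0.5096 0.111  0.05  ] as z14 [0.5119 0.115  0.014 ]
stand top [0.5071 0.2789 0.    ] scene [0.5075 0.2647 0.    ]
pivot tri [0.4987 0.2319 0.0504]
capsule [ 0.4498 -0.2505  0.0026] [ 0.4492 -0.2521  0.    ] [ 0.4481 -0.2481 -0.    ]
lamp [0.5387 0.259  0.23  ] [0.5491 0.2498 0.23  ]
case 0.7 [444.6 243.3] 1873 box: [ 0.5637 -0.2373] [ 0.5917 -0.2959] [ 0.4428 -0.3638] [ 0.4152 -0.3056]
tray 0.61 [394.1 267.1] 670 box: [ 0.4748 -0.1402] [ 0.4974 -0.1877] [ 0.4342 -0.2171] [ 0.4117 -0.1697]
capsule 0.63 [427.8 271. ] 321 box: [ 0.4699 -0.2278] [ 0.469  -0.2736] [ 0.4277 -0.2722] [ 0.4286 -0.2265]
capsule 0.4 [270.2  74.3] 37464 box: [0.9684 0.7859] [ 1.3141 -0.699 ] [ 0.7553 -0.8033] [0.4164 0.6334]
capsule 0.3 [247.7 248.3] 2236 box: [0.5361 0.3036] [0.5494 0.0759] [0.4807 0.0714] [0.4672 0.2982]
saucer 0.65 [236.6 195.7] 1973 box: [0.6931 0.2462] [0.6903 0.1285] [0.5727 0.1298] [0.5751 0.2468]
stand 0.89 [208.4 324.1] 1114 box: [0.3565 0.3548] [0.3538 0.1975] [0.3046 0.1979] [0.3071 0.3548]
stand 0.64 [246.2 248.7] 2296 box: [0.5405 0.3131] [0.5552 0.0791] [0.4824 0.0741] [0.4674 0.3071]
stand 0.57 [321.2 178.1] 1096 box: [0.6666 0.0797] [0.7186 0.0684] [ 0.6846 -0.0785] [ 0.6329 -0.0669]
cover 0.88 [257.3 244. ] 1282 box: [0.5518 0.3009] [0.5473 0.082 ] [0.4825 0.0829] [0.4867 0.301 ]
cover 0.78 [322.6 173.8] 700 box: [0.6554 0.0732] [0.7008 0.0676] [ 0.6819 -0.0715] [ 0.6367 -0.0655]
cover 0.69 [210.6 326.3] 639 box: [0.354  0.3428] [0.3516 0.1996] [0.3084 0.1999] [0.3107 0.3427]
pad 0.68 [206.5 323.8] 1159 box: [0.3106 0.3538] [0.3584 0.3526] [0.3517 0.1932] [0.3041 0.1948]
pad 0.64 [323.3 177.9] 1067 box: [0.6625 0.0787] [0.713  0.0697] [ 0.6847 -0.0769] [ 0.6346 -0.0675]
lamp 0.89 [272.2  74.2] 36859 box: [0.8927 0.6703] [ 1.188  -0.6069] [ 0.708  -0.6958] [0.4185 0.5401]
```

View pics/z1.png

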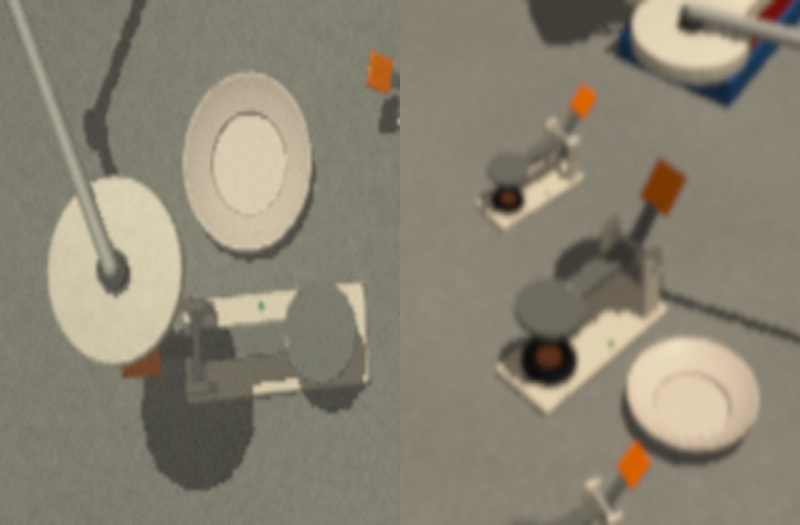

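```bash
python3 - <<'E'
from h import *
from scipy.optimize import least_squares
np.set_printoptions(precision=4,suppress=True)
s=r.capture("scene");t=r.capture("top")
F=[("far+x",t,(286,230.9),(.035,-.1995,.008)),("far-x",t,(287.6,259.1),(-.035,-.1995,.008)),("near-x",t,(215.2,264.9),(-.035,-.0245,.008)),
("cover",t,(269.2,246.5),(0,-.16,.0525)),("far-x s",s,(338.8,245.7),(-.035,-.1995,.008)),("far+x s",s,(359.2,257.7),(.035,-.1995,.008)),("near+x s",s,(406,229.4),(.035,-.0245,.008)),
("cover s",s,(359.6,228),(0,-.16,.0525)),("tab s",s,(404.8,193.4),(0,0,.085)),("pad s",s,(360.0,241),(0,-.16,.014))]
def w(p,b): c,q=np.cos(p[2]),np.sin(p[2]); return np.array([p[0]+c*b[0]-q*b[1],p[1]+q*b[0]+c*b[1],b[2]])
f=lambda p:np.array([proj(c,w(p,b))[0]-px for _,c,px,b in F]).ravel()
o=least_squares(f,[.507,.27,0],loss="soft_l1");print(o.x,np.degrees(o.x[2]))
for (n,*_),e in zip(F,f(o.x).reshape(-1,2)):print(n,e)
for n,b in dict(pad=(0,-.16,.014),tab=(0,0,.085),pivot=(0,-.045,.05)).items():print(n,w(o.x,b))
print("lamp tri",tri((t,(186,227.1)),(s,(416.5,149))))
c=r.sense();print(c["time_s"])
E
```

```text
[0.504  0.2737 0.0599] 3.434253541969274
far+x [-0.1537 -0.8651]
far-x [0.4108 0.1621]
near-x [-0.2674  0.1592]
cover [-0.9133 -1.7641]
far-x s [-1.452  -1.0806]
far+x s [-1.1604 -0.1935]
near+x s [ 1.0976 -1.8063]
cover s [-0.0264  1.0814]
tab s [ 0.1882 -0.9461]
pad s [-0.7823  1.086 ]
pad [0.5136 0.1139 0.014 ]
tab [0.504  0.2737 0.085 ]
pivot [0.5067 0.2287 0.05  ]
lamp tri [0.5411 0.2602 0.2257]
1.6
```

move_arm(series=[[[0,0,0],[0.084,0.042,-0.02],0],[[0,0,0],[0.084,0.042,-0.02],0],[[0,0,0],[0.084,0.042,-0.02],0],[[0,0,0.1],[0,0,0],0],[[0,0,0.1],[0,0,0],0],[[0,0,0.1],[0,0,0],0],[[0,0,0.03],[0,0,0],0],[[0,0.1,0],[0,0,0],0],[[0,0.1,0],[0,0,0],0],[[0,0.1,0],[0,0,0],0],[[0,0.1,0],[0,0,0],0],[[0,0.1,0],[0,0,0],0]])

```text
time_s: 2.8
tcp_pos: [0.3594, 0.45, 0.2525]
ee_rot: [[0.883, -0.468, 0.045], [-0.467, -0.884, -0.024], [0.051, 0.0, -0.999]]
wrist_force: [-0.5, -0.3, -0.5]
gripper_width: 0.031
gripper_force: 0.0
```

move_arm(series=[[[0,0.1,0],[0,0,0],0],[[0,0.1,0],[0,0,0],0],[[0,0,0],[0,0,0],0]])

```text
time_s: 3.1
tcp_pos: [0.3594, 0.4499, 0.2525]
ee_rot: [[0.882, -0.467, 0.062], [-0.466, -0.884, -0.033], [0.07, 0.0, -0.998]]
wrist_force: [-0.3, 0.4, -1.2]
gripper_width: -0.001
gripper_force: 0.0
```

```bash
cat >> h.py <<'E'
def to(P):
    s=r.sense(); R=np.array(s["ee_rot"]); d=np.array(P)-s["tcp_pos"]
    print("t",s["time_s"],"tcp",np.round(s["tcp_pos"],4),"F",np.round(s["wrist_force"],1),"w",round(s["gripper_width"],3),"units",np.round(R.T@d/.5,4),"mm",round(1e3*np.linalg.norm(d),1)); return R
E
python3 - <<'E'
from h import *
c=np.array([.508,.272,.097])
R=to(c); print(R.round(3), np.round(r.sense()["joints"],1))
to(c-.10*R[:,2]); to(c-.02*R[:,2])
E
```

```text
t 3.1 tcp [0.3594 0.4499 0.2525] F [-0.3  0.4 -1.2] w -0.001 units [0.406  0.1755 0.3405] mm 279.1
[[ 0.882 -0.467  0.062]
 [-0.466 -0.884 -0.033]
 [ 0.07   0.    -0.998]] [ 69.7  15.8  -6.1   4.3 -68.7  -9.1]
t 3.1 tcp [0.3594 0.4499 0.2525] F [-0.3  0.4 -1.2] w -0.001 units [0.406  0.1755 0.1405] mm 232.1
t 3.1 tcp [0.3594 0.4499 0.2525] F [-0.3  0.4 -1.2] w -0.001 units [0.406  0.1755 0.3005] mm 267.4
```

move_arm(series=[[[0,0,1],[0,0,0],0],[[0,0,1],[0,0,0],0],[[0,0,1],[0,0,0],0],[[0,1,0],[0,0,0],0],[[0,1,0],[0,0,0],0],[[0,1,0],[0,0,0],0],[[0,1,0],[0,0,0],0],[[0,1,0],[0,0,0],0],[[0,1,0],[0,0,0],0],[[0,0.3,0],[0,0,0],0],[[0,0,0],[0,0,0],0]])

```text
time_s: 4.2
tcp_pos: [0.3592, 0.45, 0.2515]
ee_rot: [[0.534, -0.707, 0.464], [-0.55, -0.707, -0.444], [0.642, -0.019, -0.767]]
wrist_force: [0.3, 0.2, -0.7]
gripper_width: 0.003
gripper_force: 0.0
```

```bash
python3 - <<'E'
from h import *
c=np.array([.508,.272,.097])
R=to(c); print(R.round(3), np.round(r.sense()["joints"],1))
to(c-.10*R[:,2]); to(c-.02*R[:,2])
E
```

```text
t 4.2 tcp [0.3592 0.45   0.2515] F [ 0.3  0.2 -0.7] w 0.003 units [0.1566 0.0471 0.533 ] mm 278.8
[[ 0.534 -0.707  0.464]
 [-0.55  -0.707 -0.444]
 [ 0.642 -0.019 -0.767]] [ 82.2  23.5 -14.4  31.9 -80.1 -51.2]
t 4.2 tcp [0.3592 0.45   0.2515] F [ 0.3  0.2 -0.7] w 0.003 units [0.1566 0.0471 0.333 ] mm 185.5
t 4.2 tcp [0.3592 0.45   0.2515] F [ 0.3  0.2 -0.7] w 0.003 units [0.1566 0.0471 0.493 ] mm 259.7
```

move_arm(series=[[[0,0,0],[0.04,0.012,0.083],0],[[0,0,0],[0.04,0.012,0.083],0],[[0,0,0],[0.04,0.012,0.083],0],[[0,0,0],[0.036,0.011,0.083],0],[[0,0,0],[0,0,0],0],[[0,0,0],[0,0,0],0]])

```text
time_s: 4.8
tcp_pos: [0.4627, 0.3154, 0.1756]
ee_rot: [[0.531, -0.71, 0.464], [-0.555, -0.704, -0.443], [0.641, -0.022, -0.768]]
wrist_force: [-0.2, 0.0, 1.1]
gripper_width: 0.009
gripper_force: 0.0
```

```bash
python3 - <<'E'
from h import *
R=to([.508,.272,.097])
t=r.capture("top");s=r.capture("scene");w=r.capture("wrist")
print("wrist in tool",np.round(R.T@(np.array(w["origin"])-r.sense()["tcp_pos"]),3))
im=t["img"][150:390,80:300,::-1]; im2=s["img"][80:320,270:490,::-1]
cv2.imwrite("pics/a1.png",np.hstack([cv2.resize(x,(266,290),interpolation=2) for x in (im,im2,w["img"][...,::-1])]))
print([(np.round(d["centre"],1).tolist(),round(d["score"],2)) for d in r.pinpoint("tab_top","wrist")], proj(w,[.504,.2737,.085]))
E
```

```text
t 4.8 tcp [0.4627 0.3154 0.1756] F [-0.2  0.   1.1] w 0.009 units [-0.0045  0.0003  0.2011] mm 100.6
wrist in tool [ 0.078  0.001 -0.161]
[([322.2, 253.9], 0.88)] [[320.76840069 252.09186341]]
```

View pics/a1.png

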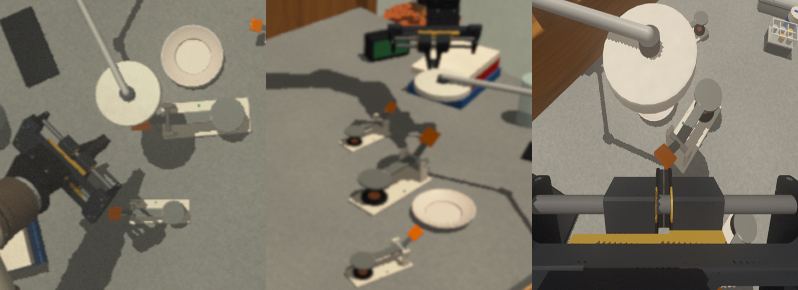

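The wrist view shows the tab right in line with the closed fingertips: predicted (321,252), seen (322,254). The lamp head is clear beyond it. Moving in along the axis, then pressing.

move_arm(series=[[[0,0,0],[-0.001,0,0.06],0],[[0,0,0],[-0.001,0,0.06],0],[[0,0,0],[-0.001,0,0.04],0],[[0,0,0],[-0.001,0,0.04],0],[[0,0,0],[0,0,0],0]])

```text
time_s: 5.5
tcp_pos: [0.5069, 0.2725, 0.0957]
ee_rot: [[0.533, -0.708, 0.463], [-0.551, -0.706, -0.445], [0.642, -0.018, -0.766]]
wrist_force: [-0.7, 0.2, 0.5]
gripper_width: 0.003
gripper_force: 0.0
```

move_arm(series=[[[0,0,0],[-0.0068,-0.0005,0.0074],0],[[0,0,0],[-0.0068,-0.0005,0.0074],0],[[0,0,0],[-0.0068,-0.0005,0.0074],0],[[0,0,0],[-0.0068,-0.0005,0.0074],0],[[0,0,0],[-0.0068,-0.0005,0.0074],0],[[0,0,0],[-0.0068,-0.0005,0.0074],0],[[0,0,0],[0,0,0],0]])

```text
time_s: 6.2
tcp_pos: [0.5074, 0.2759, 0.066]
ee_rot: [[0.533, -0.707, 0.464], [-0.551, -0.707, -0.443], [0.642, -0.02, -0.767]]
wrist_force: [0.5, 0.2, 1.4]
gripper_width: 0.001
gripper_force: 0.6
```

move_arm(series=[[[0,0,0],[-0.0068,-0.0005,0.0074],0],[[0,0,0],[-0.0068,-0.0005,0.0074],0],[[0,0,0],[-0.0068,-0.0005,0.0074],0],[[0,0,0],[-0.0068,-0.0005,0.0074],0],[[0,0,0],[-0.0068,-0.0005,0.0074],0],[[0,0,0],[-0.0068,-0.0005,0.0074],0],[[0,0,0],[0,0,0],0]])

```text
time_s: 6.9
tcp_pos: [0.508, 0.2783, 0.0357]
ee_rot: [[0.533, -0.707, 0.464], [-0.552, -0.706, -0.443], [0.641, -0.02, -0.767]]
wrist_force: [-0.5, -0.4, -0.3]
gripper_width: 0.002
gripper_force: 0.3
```

```bash
python3 - <<'E'
from h import *
to([.508,.277,.029])
s=r.capture("scene");w=r.capture("wrist")
cv2.imwrite("pics/a2.png",np.hstack([cv2.resize(x,(390,400),interpolation=2) for x in (s["img"][80:320,270:490,::-1],w["img"][...,::-1])]))
E
```

```text
t 6.9 tcp [0.508  0.2783 0.0357] F [-0.5 -0.4 -0.3] w 0.002 units [-0.0072  0.0021  0.0115] mm 6.9
```

View pics/a2.png

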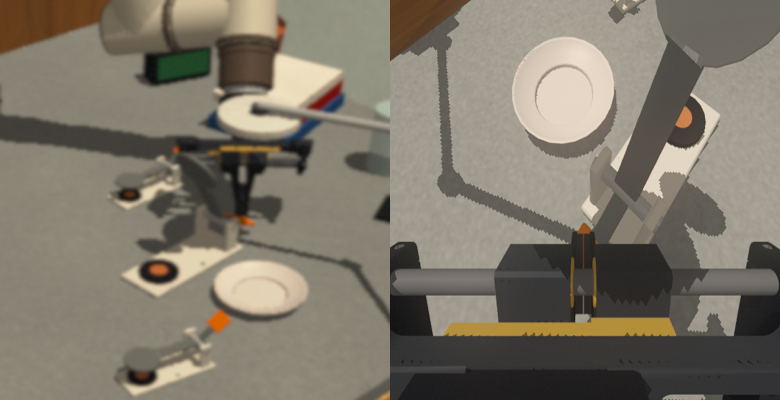

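The cover has swung up and the pad is in view (scene crop (158,270)). Pressing on to the end stop.

move_arm(series=[[[0,0,0],[-0.0064,0,0.0077],0],[[0,0,0],[-0.0064,0,0.0077],0],[[0,0,0],[0,0,0],0]])

```text
time_s: 7.3
tcp_pos: [0.5083, 0.2788, 0.0261]
ee_rot: [[0.533, -0.707, 0.465], [-0.552, -0.707, -0.443], [0.641, -0.02, -0.767]]
wrist_force: [1.4, 0.1, 0.7]
gripper_width: 0.007
gripper_force: 0.5
```

move_arm(series=[[[0,0,0],[-0.0038,0,0.0046],0],[[0,0,0],[-0.0038,0,0.0046],0],[[0,0,0],[0,0,0],0]])

```text
time_s: 7.6
tcp_pos: [0.5098, 0.2799, 0.024]
ee_rot: [[0.529, -0.706, 0.47], [-0.551, -0.708, -0.443], [0.645, -0.025, -0.763]]
wrist_force: [-3.5, 1.0, 15.6]
gripper_width: 0.006
gripper_force: 6.8
```

The 15 N reaction shows the end stop is reached. Backing out along the tool axis and checking the cover.

move_arm(series=[[[0,0,0],[0,0,-0.03],0],[[0,0,0],[0,0,-0.09],0],[[0,0,0],[0,0,-0.09],0],[[0,0,0],[0,0,-0.09],0],[[0,0,0],[-0.04,0,-0.08],0],[[0,0,0],[-0.04,0,-0.08],0],[[0,0,0],[0,0,0],0]])

```text
time_s: 8.3
tcp_pos: [0.3782, 0.4088, 0.1734]
ee_rot: [[0.536, -0.702, 0.469], [-0.553, -0.711, -0.433], [0.638, -0.028, -0.77]]
wrist_force: [0.2, 0.4, -0.5]
gripper_width: 0.006
gripper_force: 0.0
```

```bash
python3 - <<'E'
from h import *
R=to([.40,.20,.26]);print(np.round(r.sense()["joints"],1))
s=r.capture("scene");t=r.capture("top")
p=[.504,.2737,.0599]
def w(b): c,q=np.cos(p[2]),np.sin(p[2]); return np.array([p[0]+c*b[0]-q*b[1],p[1]+q*b[0]+c*b[1],b[2]])
ims=[]
for c,(x,y) in ((s,(320,130)),(t,(170,180))):
    im=cv2.resize(np.ascontiguousarray(c["img"][y:y+130,x:x+130,::-1]),None,fx=3,fy=3,interpolation=2)
    for a in (1.25,):
        th=np.linspace(0,2*np.pi,40)
        ca,sa=np.cos(a),np.sin(a)
        for k in th[::2]:
            rad=.115+.034*np.cos(k); P=w((.034*np.sin(k),-.045-rad*ca,.05+rad*sa))
            q=(proj(c,P)[0]-(x,y)+.5)*3; cv2.circle(im,tuple(int(v) for v in q),2,(0,255,0),-1)
    for k in th[::2]:
        q=(proj(c,w((.028*np.sin(k),-.16+.028*np.cos(k),.014)))[0]-(x,y)+.5)*3; cv2.circle(im,tuple(int(v) for v in q),2,(255,0,255),-1)
    ims.append(im)
cv2.imwrite("pics/a3.png",np.hstack(ims))
E
```

```text
t 8.3 tcp [0.3782 0.4088 0.1734] F [ 0.2  0.4 -0.5] w 0.006 units [0.365  0.2617 0.0681] mm 227.1
[ 79.3  24.5 -25.8  35.8 -67.9 -56.7]
```

View pics/a3.png

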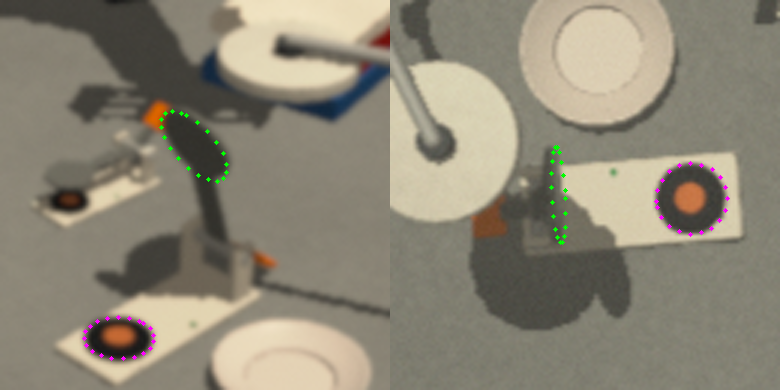

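The green predicted outline at 1.25 rad matches the raised disc, so the cover is fully open. The magenta pad outline matches in both views, so the pad pose (0.5136, 0.1139) holds. Next, un-tilting and going to the capsule.

move_arm(series=[[[0,-1,0],[0,0,-0.025],1],[[0,-1,0],[0,0,-0.025],1],[[0,-1,0],[0,0,-0.025],1],[[0,-1,0],[0,0,-0.025],1],[[0,-1,0],[0,0,-0.025],1],[[0,-1,0],[0,0,-0.025],1],[[0,-0.97,0],[0,0,-0.025],1],[[0,0,0],[0,0,0],1]])

```text
time_s: 9.2
tcp_pos: [0.3579, 0.4237, 0.2522]
ee_rot: [[0.703, -0.711, 0.016], [-0.711, -0.702, 0.019], [-0.003, -0.025, -1.0]]
wrist_force: [0.0, 0.2, 0.1]
gripper_width: 0.649
gripper_force: 0.0
```

```bash
cat >> h.py <<'E'
from scipy.spatial.transform import Rotation as Ro
def down(az):  # tool pointing down, y axis at azimuth az (deg)
    a=np.radians(az); y=np.array([np.cos(a),np.sin(a),0]); z=np.array([0,0,-1.]); return np.c_[np.cross(y,z),y,z]
def turn(R): # remaining turn in units
    return np.round(Ro.from_matrix(np.array(r.sense()["ee_rot"]).T@R).as_rotvec()/.1,2)
E
python3 - <<'E'
from h import *
R=to([.42,.0,.26]);print(R.round(3),turn(down(-155.2)),np.round(r.sense()["joints"],1))
E
```

```text
t 9.2 tcp [0.3579 0.4237 0.2522] F [0.  0.2 0.1] w 0.649 units [ 0.6901  0.5066 -0.0297] mm 428.3
[[ 0.703 -0.711  0.016]
 [-0.711 -0.702  0.019]
 [-0.003 -0.025 -1.   ]] [-0.24  0.07  3.46] [ 66.8  13.3  -8.    0.4 -67.4 -22.3]
```

move_arm(series=[[[0,0,0],[0.0767,0.0563,-0.0033],1],[[0,0,0],[0.0767,0.0563,-0.0033],1],[[0,0,0],[0.0767,0.0563,-0.0033],1],[[0,0,0],[0.0767,0.0563,-0.0033],1],[[0,0,0],[0.0767,0.0563,-0.0033],1],[[0,0,0],[0.0767,0.0563,-0.0033],1],[[0,0,0],[0.0767,0.0563,-0.0033],1],[[0,0,0],[0.0767,0.0563,-0.0033],1],[[0,0,0],[0.0767,0.0563,-0.0033],1],[[-0.08,0,0.9],[0,0,0],1],[[-0.08,0,0.9],[0,0,0],1],[[-0.08,0,0.9],[0,0,0],1]])

```text
time_s: 10.4
tcp_pos: [0.4188, -0.0003, 0.2581]
ee_rot: [[0.486, -0.874, -0.008], [-0.874, -0.486, -0.003], [-0.002, 0.009, -1.0]]
wrist_force: [-0.5, -1.1, -0.1]
gripper_width: 1.001
gripper_force: 0.0
```

move_arm(series=[[[0,0,0.76],[0,0,0],1],[[0,0,0],[0,0,0],1]])

```text
time_s: 10.6
tcp_pos: [0.419, 0.0006, 0.2583]
ee_rot: [[0.424, -0.906, -0.008], [-0.906, -0.424, -0.002], [-0.001, 0.008, -1.0]]
wrist_force: [-0.2, -0.4, -0.2]
gripper_width: 0.997
gripper_force: 0.0
```

```bash
python3 - <<'E'
from h import *
R=to([.449,-.251,.14]);print(R.round(3),turn(down(-155.2)),np.round(r.sense()["joints"],1))
E
```

```text
t 10.6 tcp [0.419  0.0006 0.2583] F [-0.2 -0.4 -0.2] w 0.997 units [0.4815 0.1568 0.2372] mm 279.6
[[ 0.424 -0.906 -0.008]
 [-0.906 -0.424 -0.002]
 [-0.001  0.008 -1.   ]] [0.08 0.01 0.05] [ 22.5   0.  -22.4  -0.1 -68.1   2.6]
```

move_arm(series=[[[0.08,0,0.05],[0.0803,0.0261,0.0395],1],[[0,0,0],[0.0803,0.0261,0.0395],1],[[0,0,0],[0.0803,0.0261,0.0395],1],[[0,0,0],[0.0803,0.0261,0.0395],1],[[0,0,0],[0.0803,0.0261,0.0395],1],[[0,0,0],[0.0803,0.0261,0.0395],1],[[0,0,0],[0,0,0],1]])

```text
time_s: 11.3
tcp_pos: [0.448, -0.2528, 0.1363]
ee_rot: [[0.416, -0.909, -0.006], [-0.909, -0.416, 0.005], [-0.007, 0.003, -1.0]]
wrist_force: [-1.1, 1.4, 0.1]
gripper_width: 0.999
gripper_force: 0.0
```

```bash
python3 - <<'E'
from h import *
R=to([.449,-.251,.012]);print(turn(down(-155.2)))
w=r.capture("wrist")
for n,z in (("capsule",0),("case",0),("tray",0)):
    print(n,[(np.round(d["centre"],1).tolist(),round(d["score"],2),atz(w,d["centre"],z).round(4)) for d in r.pinpoint(n,"wrist")][:2])
d=r.cut_out("capsule","wrist")
for q in d[:2]:
    m=q["pixels"].astype(np.uint8); (c,_,_)=cv2.minAreaRect(np.argwhere(m)[:,::-1].astype(np.float32)); print(q["score"],m.sum(),c)
im=np.ascontiguousarray(w["img"][...,::-1])
for z in (0,.044):
    for k in np.linspace(0,2*np.pi,32):
        q=proj(w,[.449+.022*np.cos(k),-.251+.022*np.sin(k),z])[0]; cv2.circle(im,(int(round(q[0])),int(round(q[1]))),1,(0,255,0) if z else (0,0,255),-1)
cv2.imwrite("pics/b1.png",im)
E
```

```text
t 11.3 tcp [ 0.448  -0.2528  0.1363] F [-1.1  1.4  0.1] w 0.999 units [-0.0007 -0.0042  0.2486] mm 124.3
[ 0.03  0.07 -0.04]
capsule [([318.7, 226.3], 0.73, array([ 0.4468, -0.2565,  0.    ]))]
case [([283.9, 148.9], 0.8, array([ 0.5007, -0.3047,  0.    ]))]
tray [([281.6, 296.4], 0.91, array([ 0.4501, -0.1801,  0.    ]))]
0.81 2761 (317.0, 238.0)
```

View pics/b1.png

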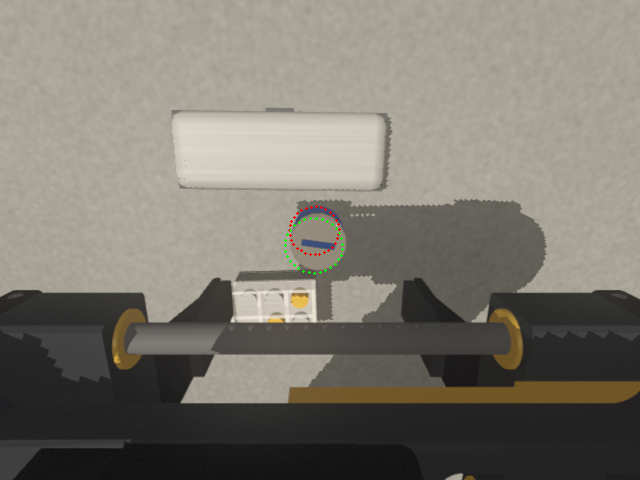

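The capsule cap centre is at about (317,244), matching the projected outline to about 2 px. The case is at (280,150) and the tray at (275,300). The fingers straddle the capsule along the free lane.

move_arm(series=[[[0.03,0.07,-0.04],[-0.0007,-0.0042,0.06],1],[[0,0,0],[0,0,0.06],1],[[0,0,0],[0,0,0.06],1],[[0,0,0],[0,0,0.04],1],[[0,0,0],[0,0,0.0286],1],[[0,0,0],[0,0,0],1],[[0,0,0],[0,0,0],0],[[0,0,0],[0,0,0],0],[[0,0,0],[0,0,0],0],[[0,0,0],[0,0,0],0],[[0,0,0],[0,0,0],0],[[0,0,0],[0,0,0],0]])

```text
time_s: 12.75
tcp_pos: [0.4527, -0.2486, 0.0167]
ee_rot: [[0.424, -0.906, 0.008], [-0.906, -0.424, -0.001], [0.005, -0.006, -1.0]]
wrist_force: [-0.9, -1.1, 0.6]
gripper_width: 0.541
gripper_force: 0.6
```

move_arm(series=[[[0,0,0],[0,0,0],0],[[0,0,0],[0,0,0],0],[[0,0,0],[0,0,0],0]])

```text
time_s: 13.05
tcp_pos: [0.4528, -0.2485, 0.0167]
ee_rot: [[0.424, -0.906, 0.007], [-0.906, -0.424, -0.001], [0.004, -0.006, -1.0]]
wrist_force: [-3.3, -1.2, 3.9]
gripper_width: 0.5
gripper_force: 30.0
```

move_arm(series=[[[0,0,0],[0,0,-0.02],0],[[0,0,0],[0,0,-0.08],0],[[0,0,0],[0,0,-0.08],0],[[0,0,0],[0,0,-0.08],0],[[0,0,0],[0,0,0],0]])

```text
time_s: 13.55
tcp_pos: [0.4567, -0.2495, 0.1533]
ee_rot: [[0.425, -0.905, 0.023], [-0.905, -0.425, -0.006], [0.015, -0.018, -1.0]]
wrist_force: [0.5, 0.1, -1.4]
gripper_width: 0.498
gripper_force: 30.0
```

```bash
python3 - <<'E'
from h import *
R=to([.5136,.07,.15]);print(turn(down(-176.6)))
s=r.sense();w=r.capture("wrist")
d=r.cut_out("capsule","wrist")
for q in d[:2]: 
    m=q["pixels"]; yy,xx=np.nonzero(m); print(q["score"],m.sum(),q["centre"],xx.min(),xx.max(),yy.min(),yy.max())
im=np.ascontiguousarray(w["img"][...,::-1])
R=np.array(s["ee_rot"])
# capsule expected: underside .0167 beyond TCP along z
for h in (0,.044):
    for k in np.linspace(0,2*np.pi,32):
        P=s["tcp_pos"]+R@[.022*np.cos(k),.022*np.sin(k),.0167-h]; q=proj(w,P)[0]; cv2.circle(im,(int(round(q[0])),int(round(q[1]))),1,(0,255,0) if h else (0,0,255),-1)
print("top centre",proj(w,s["tcp_pos"]+R@[0,0,.0167-.046]), proj(w,s["tcp_pos"]+R@[.005,0,.0167-.046]))
cv2.imwrite("pics/b2.png",im)
E
```

```text
t 13.55 tcp [ 0.4567 -0.2495  0.1533] F [ 0.5  0.1 -1.4] w 0.498 units [-0.53   -0.3746  0.0054] mm 324.5
[-0.21 -0.11  3.8 ]
top centre [[315.75935028 328.63854969]] [[315.7521064  318.23197308]]
```

View pics/b2.png

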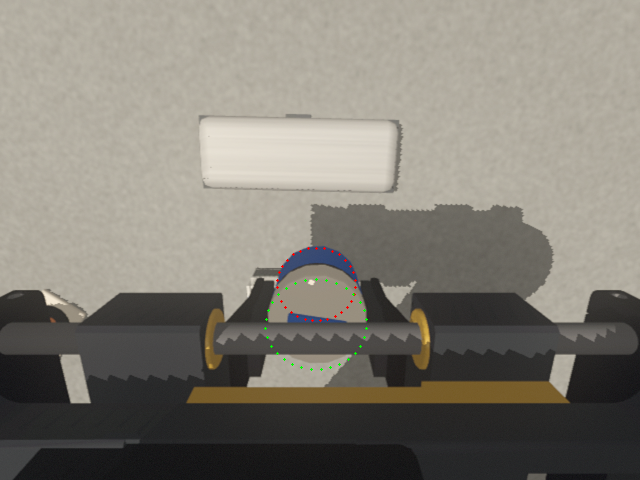

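The capsule is held: cap at about (317,315), blue underside arc at row 247. The cap looks about 9 px higher than predicted while the underside matches, so I'm measuring for tilt.

```bash
python3 - <<'E'
from h import *
from scipy.optimize import least_squares
s=r.sense();w=r.capture("wrist");R=np.array(s["ee_rot"]);p0=np.array(s["tcp_pos"])
im=w["img"].astype(int); print(w["fx"],np.round(R.T@np.array(w["orientation"]),3),R.T@(np.array(w["origin"])-p0))
E=[]
for c in range(285,352,6):
    col=im[235:300,c]; blue=(col[:,2]-col[:,0])>25; idx=np.nonzero(blue)[0]
    if len(idx): E.append((c,235+idx[0],235+idx[idx<45][-1]+1)); 
print(E)
# far silhouettes: bottom rim & cap rim; params x off, y off, tilt about tool y
def f(q):
    out=[]
    th=np.linspace(-1.2,1.2,200)
    for h,k in ((0,1),(.038,2)):
        pass
    for h,k in ((0,1),(hb,2)):
        L=np.c_[.022*np.cos(th),.022*np.sin(th),0*th-h]   # from underside
        L=L-[0,0,-.036]; L=L@Ro.from_euler('y',q[2]).as_matrix().T+[0,0,-.019]+[q[0],q[1],0]
        uv=proj(w,p0+L@R.T); o=np.argsort(uv[:,0])
        out+= [np.interp(e[0],uv[o,0],uv[o,1])-e[k] for e in E]
    return np.array(out)
for hb in (.030,.034,.038,.042,.044):
    o=least_squares(f,[0,0,0],x_scale=[.001,.001,.01]); print(hb,"x,y mm",(o.x[:2]*1e3).round(2),"tilt deg",np.degrees(o.x[2]).round(2),"rms",np.sqrt((o.fun**2).mean()).round(2))
E
```

```text
346.57523196451905 [[ 0.     0.958  0.285]
 [ 1.    -0.    -0.   ]
 [-0.     0.285 -0.958]] [ 0.07850039  0.00045753 -0.16147236]
[(285, np.int64(262), np.int64(275)), (291, np.int64(256), np.int64(270)), (297, np.int64(252), np.int64(267)), (303, np.int64(249), np.int64(265)), (309, np.int64(247), np.int64(264)), (315, np.int64(246), np.int64(263)), (321, np.int64(246), np.int64(263)), (327, np.int64(247), np.int64(264)), (333, np.int64(249), np.int64(266)), (339, np.int64(252), np.int64(269)), (345, np.int64(257), np.int64(272)), (351, np.int64(264), np.int64(277))]
0.03 x,y mm [1.91 0.67] tilt deg -2.35 rms 0.37
0.034 x,y mm [3.01 0.67] tilt deg -4.3 rms 0.39
0.038 x,y mm [3.91 0.67] tilt deg -5.85 rms 0.42
0.042 x,y mm [4.65 0.66] tilt deg -7.12 rms 0.47
0.044 x,y mm [4.98 0.66] tilt deg -7.67 rms 0.5
```

The blue/white boundary is the cap's lower edge, at about 26 mm up. The capsule is therefore upright and less than 1 mm off centre. Moving to the pad.

move_arm(series=[[[0,0,0],[-0.0757,-0.0535,0.001],0],[[0,0,0],[-0.0757,-0.0535,0.001],0],[[0,0,0],[-0.0757,-0.0535,0.001],0],[[0,0,0],[-0.0757,-0.0535,0.001],0],[[0,0,0],[-0.0757,-0.0535,0.001],0],[[0,0,0],[-0.0757,-0.0535,0.001],0],[[0,0,0],[-0.0757,-0.0535,0.001],0],[[-0.05,-0.03,0.95],[0,0,0],0],[[-0.05,-0.03,0.95],[0,0,0],0],[[-0.05,-0.03,0.95],[0,0,0],0],[[-0.05,-0.03,0.95],[0,0,0],0],[[0,0,0],[0,0,0],0]])

```text
time_s: 14.9
tcp_pos: [0.5087, 0.0709, 0.1413]
ee_rot: [[0.058, -0.998, -0.017], [-0.998, -0.058, 0.004], [-0.005, 0.017, -1.0]]
wrist_force: [-0.3, -0.4, -0.9]
gripper_width: 0.501
gripper_force: 30.0
```

```bash
python3 - <<'E'
from h import *
R=to([.5136,.1139,.06]);print(R.round(3),turn(down(-176.6)))
w=r.capture("wrist");s=r.sense();p0=np.array(s["tcp_pos"])
for c in (300,317): print(w["img"][350:384:2,c].tolist())
print("pred near edge",proj(w,p0+R@[-.022,0,.0167-.044]),"pad pred",proj(w,[.5136,.1139,.014]))
print([(np.round(d["centre"],1).tolist(),round(d["score"],2),atz(w,d["centre"],.014).round(4)) for d in r.pinpoint("pad","wrist")])
E
```

```text
t 14.9 tcp [0.5087 0.0709 0.1413] F [-0.3 -0.4 -0.9] w 0.501 units [-0.0845 -0.0175  0.1627] mm 92.1
[[ 0.058 -0.998 -0.017]
 [-0.998 -0.058  0.004]
 [-0.005  0.017 -1.   ]] [ 0.17  0.05 -0.02]
[[91, 86, 81], [89, 85, 80], [125, 118, 106], [168, 156, 140], [166, 156, 139], [248, 237, 217], [255, 246, 225], [255, 244, 224], [255, 246, 225], [184, 174, 155], [171, 161, 144], [168, 158, 140], [167, 157, 139], [166, 157, 139], [166, 156, 139], [167, 157, 140], [167, 157, 140]]
[[89, 85, 81], [88, 84, 79], [123, 115, 103], [167, 157, 140], [167, 156, 141], [166, 156, 140], [165, 155, 137], [166, 157, 140], [167, 156, 139], [167, 157, 140], [167, 157, 141], [167, 157, 140], [166, 157, 139], [167, 157, 139], [165, 156, 138], [167, 157, 140], [166, 156, 139]]
pred near edge [[315.93365107 369.95706942]] pad pred [[305.79896182 278.4892713 ]]
[([125.3, 71.3], 0.56, array([ 0.657 , -0.0469,  0.014 ]))]
```

move_arm(series=[[[0.17,0.05,-0.02],[-0.043,-0.009,0.02],0],[[0,0,0],[-0.043,-0.009,0.03],0],[[0,0,0],[0,0,0.06],0],[[0,0,0],[0,0,0.06],0],[[0,0,0],[0,0,0.02],0],[[0,0,0],[0,0,0],0],[[0,0,0],[0,0,0],0]])

```text
time_s: 15.7
tcp_pos: [0.5169, 0.1148, 0.049]
ee_rot: [[0.06, -0.998, 0.005], [-0.998, -0.06, 0.001], [-0.001, -0.005, -1.0]]
wrist_force: [-0.4, -0.3, 0.4]
gripper_width: 0.5
gripper_force: 30.0
```

```bash
python3 - <<'E'
from h import *
R=to([.5143,.1147,.0307]);print(R.round(3),turn(down(-176.6)))
s=r.capture("scene");w=r.capture("wrist")
a=s["img"][190:270,310:410,::-1]; cv2.imwrite("pics/c1.png",np.hstack([cv2.resize(a,(400,400),interpolation=2),cv2.resize(w["img"][200:400,220:420,::-1],(400,400))]))
E
```

```text
t 15.7 tcp [0.5169 0.1148 0.049 ] F [-0.4 -0.3  0.4] w 0.5 units [0.     0.0054 0.0366] mm 18.5
[[ 0.06  -0.998  0.005]
 [-0.998 -0.06   0.001]
 [-0.001 -0.005 -1.   ]] [-0.05  0.01  0.01]
```

View pics/c1.png

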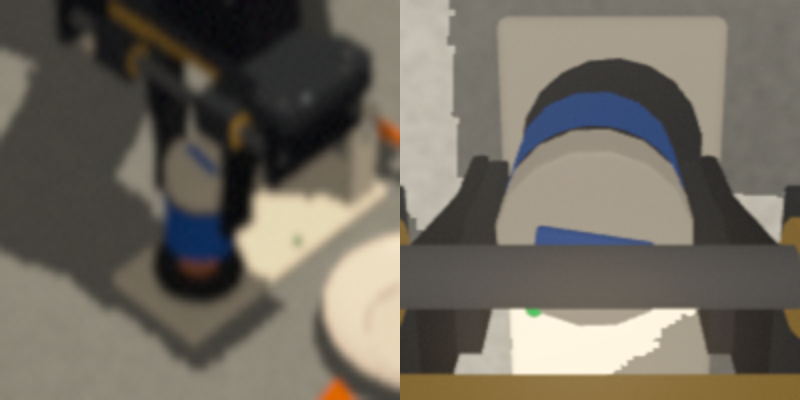

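The capsule hangs upright above the pad: its cap edge is at row 275 against a predicted 277, and the black pad is centred beneath it. Lowering.

move_arm(series=[[[0,0,0],[0,0.0054,0.02],0],[[0,0,0],[0,0,0.01],0],[[0,0,0],[0,0,0.004],0],[[0,0,0],[0,0,0],0],[[0,0,0],[0,0,0],0]])

```text
time_s: 16.3
tcp_pos: [0.5137, 0.1146, 0.0312]
ee_rot: [[0.06, -0.998, 0.004], [-0.998, -0.06, 0.001], [-0.001, -0.004, -1.0]]
wrist_force: [0.3, -0.3, -0.6]
gripper_width: 0.495
gripper_force: 30.0
```

```bash
python3 - <<'E'
from h import *
R=to([.5143,.1147,.0307]);print(turn(down(-176.6)))
E
```

```text
t 16.3 tcp [0.5137 0.1146 0.0312] F [ 0.3 -0.3 -0.6] w 0.495 units [-0.0001 -0.0013  0.001 ] mm 0.8
[-0.04  0.01  0.01]
```

Creeping down 1 to 2 mm to contact.

move_arm(series=[[[0,0,0],[0,0,0.0015],0],[[0,0,0],[0,0,0],0],[[0,0,0],[0,0,0],0]])

```text
time_s: 16.6
tcp_pos: [0.5138, 0.1147, 0.0307]
ee_rot: [[0.06, -0.998, 0.004], [-0.998, -0.06, 0.002], [-0.001, -0.004, -1.0]]
wrist_force: [-0.6, 0.5, 2.3]
gripper_width: 0.498
gripper_force: 30.0
```

move_arm(series=[[[0,0,0],[0,0,0.0015],0],[[0,0,0],[0,0,0],0],[[0,0,0],[0,0,0],0]])

```text
time_s: 16.9
tcp_pos: [0.5137, 0.1148, 0.0307]
ee_rot: [[0.06, -0.998, 0.004], [-0.998, -0.06, 0.001], [-0.001, -0.004, -1.0]]
wrist_force: [-2.8, 0.7, 7.4]
gripper_width: 0.498
gripper_force: 30.0
```

In contact at z = 0.0307 as predicted. Releasing and going straight up.

move_arm(series=[[[0,0,0],[0,0,0],0.6],[[0,0,0],[0,0,0],0.7],[[0,0,0],[0,0,0],0.8],[[0,0,0],[0,0,0],0.8],[[0,0,0],[0,0,0],0.8],[[0,0,0],[0,0,-0.02],0.8],[[0,0,0],[0,0,-0.05],0.8],[[0,0,0],[0,0,-0.08],0.8],[[0,0,0],[-0.001,0,-0.09],0.8],[[0,0,0],[0,0,-0.09],0.8],[[0,0,0],[0,0,0],0.8]])

```text
time_s: 18.0
tcp_pos: [0.5168, 0.1163, 0.2027]
ee_rot: [[0.061, -0.998, 0.018], [-0.998, -0.061, 0.007], [-0.006, -0.019, -1.0]]
wrist_force: [1.0, -0.0, -0.2]
gripper_width: 0.799
gripper_force: 0.0
```

move_arm(series=[[[0,0,0],[0.09,0,0],0.8],[[0,0,0],[0.09,0,0],0.8],[[0,0,0],[0.09,0,0],0.8],[[0,0,0],[0.09,0,0],0.8],[[0,0,0],[0.09,0,0],0.8],[[0,0,0],[0,0,0],0.8]])

```text
time_s: 18.6
tcp_pos: [0.5258, -0.114, 0.1945]
ee_rot: [[0.053, -0.999, 0.003], [-0.999, -0.053, 0.001], [-0.0, -0.003, -1.0]]
wrist_force: [-0.9, -0.3, -0.3]
gripper_width: 0.799
gripper_force: 0.0
```

```bash
python3 - <<'E'
from h import *
to([.5,.1,.1])
s=r.capture("scene");t=r.capture("top");ims=[]
p=[.504,.2737,.0599]
def w(b): c,q=np.cos(p[2]),np.sin(p[2]); return np.array([p[0]+c*b[0]-q*b[1],p[1]+q*b[0]+c*b[1],b[2]])
for c,n,(x,y) in ((s,"scene",(310,140)),(t,"top",(180,170))):
    for T in ("capsule","case","tray","saucer"):
        D=r.pinpoint(T,n); print(n,T,[(atz(c,d["centre"],.014 if T=="capsule" else 0).round(4)[:2],round(d["score"],2)) for d in D[:1]])
    im=cv2.resize(np.ascontiguousarray(c["img"][y:y+120,x:x+120,::-1]),None,fx=3.3,fy=3.3,interpolation=2)
    for h,rad,col in ((.014,.022,(0,0,255)),(.058,.022,(0,255,0))):
        for k in np.linspace(0,2*np.pi,20):
            q=(proj(c,w((rad*np.sin(k),-.16+rad*np.cos(k),h)))[0]-(x,y)+.5)*3.3; cv2.circle(im,tuple(int(v) for v in q),1,col,-1)
    ims.append(im)
cv2.imwrite("pics/d1.png",np.hstack(ims))
E
```

```text
t 18.6 tcp [ 0.5258 -0.114   0.1945] F [-0.9 -0.3 -0.3] w 0.799 units [-0.43    0.0292  0.189 ] mm 235.3
scene capsule [(array([0.5194, 0.1113]), 0.57)]
scene case [(array([ 0.5062, -0.3047]), 0.8)]
scene tray [(array([ 0.4483, -0.1734]), 0.6)]
scene saucer [(array([0.6272, 0.1854]), 0.71)]
top capsule []
top case [(array([ 0.5018, -0.295 ]), 0.94)]
top tray [(array([ 0.4598, -0.1809]), 0.65)]
top saucer [(array([0.6315, 0.1922]), 0.93)]
```

View pics/d1.png

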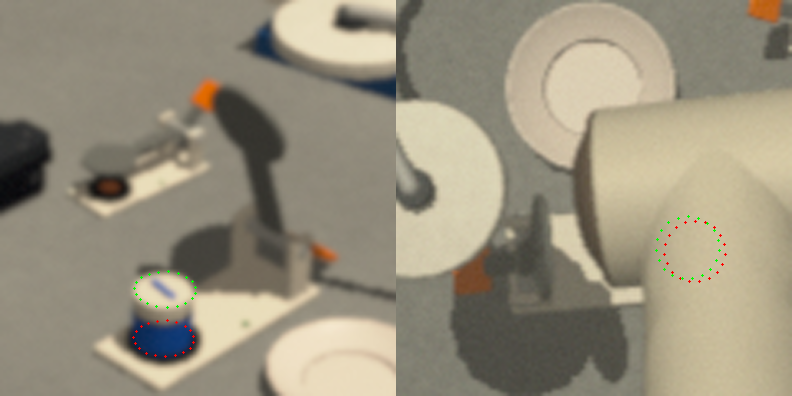

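The capsule stands upright at (163,310) in the scene crop, within about 1 mm of the pad-centred outline, with a black rim showing around it. The cover is still up, and the case, tray and saucer haven't moved.

```bash
python3 -c "
from station import r
print(r.finish_job())"
```

```text
the job is handed in; nothing more can be done
None
```

The job is handed in: the tab is pressed to its stop with the cover fully open, and the capsule stands upright on the pad, released and within about 1 mm of centre. The case, tray and saucer are where they were, and no contact with the lamp showed in the forces or pictures.

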